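# Orange cup off its hook and onto the glass coaster

## Robot

A 7-joint arm with a two-finger parallel gripper is mounted at the origin on the work surface. World frame = base frame: x ahead of the robot, y to its left, z up, the work surface at z = 0. Lengths are in m, angles in rad, forces in N, time in s.
With the tool pointing down it reaches from about 0.425 to 0.925 m from the base axis. Payload 6.8 kg.
Tool frame: the origin (TCP) lies between the finger pads; the fingertips stand r.tcp_to_tips ahead of it and the grasp point (between the pads) lies 3 mm ahead of it (r.tcp_to_tips is the distance from the TCP to the fingertips, in m); z points along the fingers, y is the line along which they close (so a half turn about z gives the same grasp; the last joint's range is limited). The gripper opens to 85 mm and grips with 20 to 120 N. Pads are 22 mm wide; open, the fingers measure 114 mm over their backs; the gripper's body (76 mm by 85 mm) begins 54 mm behind the grasp point. The pads swing forward as they close: fully open they stand 13 mm farther back than shut.
Start: joints at [-1.445, 0.477, 0.022, 1.555, -0.011, 1.109, -0.083], TCP at [0.156, 0.657, 0.253] pointing down, gripper open.
Joint ranges: [-2.96, 2.96], [-0.34, 2.1], [-1.41, 1.46], [0.24, 2.44], [-1.37, 4.51], [0.17, 1.92], [-2.96, 2.96]. Speed limits (rad/s): [2.39, 2.39, 3.14, 3.14, 3.14, 3.14, 3.14].

## Interface

Orientations are given as a rotation vector (axis times angle).
In Python, from bench import r gives the robot as it stands. The module is installed in compiled form; this text tells all that it offers.
- The arm moves only by the tool step_arm, never from a script. Its argument "moves" is a list of rows, each an object of numbers: "rx", "ry", "rz": the turn, a rotation vector about the tool's x, y, z in degrees; "dx", "dy", "dz": the shift along the tool's x, y, z in mm; "gripper": the opening, from -1 (shut) to 1 (fully open). In form: [{"rx": .., "ry": .., "rz": .., "dx": .., "dy": .., "dz": .., "gripper": ..}, ...]. A call has 1 to 20 rows; each row shifts and turns the commanded pose from where the row before left it, along the tool's axes as they then stand; what a row does not reach is not made up. A row lasts 1/8 s, in which the tool goes at most 62.5 mm and 10.7 degrees, less where a joint would pass 70% of its speed; a pose out of reach is approached as far as the arm can. A call is refused whole if a number of a shift passes 62.5 or a number of a turn 10.7, either way. A call with a gripper value outside its range is refused whole. The fingers move at their own pace and stop on an object; "grip_force" is the grip in N (left out, the last holds). Time passes only in rows, so rows that do not move let the fingers close. It gives the time, the measured TCP pose, the force, the opening and the grip force at its end, in the units of the state.
- r.get_obs(): the state, without advancing time (a new reading comes with each control period).
- r.grab_frame(name): name is "scene" or "top" or "wrist"; returns the picture (480x640x3 uint8, blue, green, red); there is no depth.
- r.camera_info(name): a dict with "mtx" (3x3 intrinsics, pixels), "D" ([k1, k2, p1, p2, k3] as OpenCV has them; the pictures are not rectified), "rvec" (rotation vector, rad) and "tvec" (3), from world to camera coordinates, as OpenCV has them. Camera axes: x right, y down, z forward; pixel columns grow to the right and rows downward; lengths in m; the calibration is good to about 2 mm. A picture is of the moment at which its call begins: read the wrist's pose just before it. camera_info takes no time and is no camera call; for the wrist camera it gives the pose at the moment of the call.
- r.hand_in(): hands the job in; it is judged then, once.
The state is a dict: "clock": time; "joints": joint angles; "qvel": joint speeds; "tau": joint torques, N m; "tcp_pos": TCP position; "orientation": TCP orientation; "contact_force": force on the tool from outside, world axes, zero at the start; "moment": the same for the moment, N m; "grip_width": finger opening in m; "gripper_force": force on a finger pad.
Only numpy, scipy, OpenCV 4.12 (cv2) and the standard library are available. Lean on these libraries where they do the work, as an engineer would, in place of code of your own. Each camera call takes 0.05 s, during which the arm holds its last target. There are 200 camera calls.

## Task

I am about to change lenses and want a cup for the small parts: lift the orange hanging cup up and off its hook and stand it upright in the middle of the glass coaster. Set it down gently rather than dropping it, and leave the grey and the white cup hanging where they are.

Things in the scene. Friction and masses are not known exactly. Their poses are not given: they have to be found in the camera images.
- orange_cup_center (a point): Centre of the empty orange cup, 90 g: square, open, 42 mm along x, 44 along y, 70 high (z up, rim 35 mm above this point). At the rim of its -x side a hanger, 26 mm wide, reaches 11 mm out over an upturned flat steel hook (5 mm thick, top 140 mm high); its lip is 14 mm deep behind the hook, so lift it straight up more than that. Rim hangs at 144 mm. Grip the flat y sides.
- grey_cup_center (a point): Centre (half-way up) of the grey cup, same shape as the orange one, with two pens standing 12 mm above its rim. Orange, grey and white cup hang in one row along their y, 105 mm apart, in any order, all facing the same way. To be left alone.
- white_cup_center (a point): Centre (half-way up) of the white cup, same shape and row, with two pens standing 12 mm above its rim. To be left alone. Behind the row (-x side, 21 mm from the cup walls) is the birch stand's 115 mm high board; its base, 15 mm high, lies under the cups.
- coaster_top (a point): Centre of the upper face of the round green glass coaster with a cork foot, 100 mm across, 9 mm thick, 200 g, lying loose on the work surface; z up.
Not all that is in view belongs to the job. There is more than one size of the part that bears coaster_top; the job needs the larger. There is more than one size of the part that bears orange_cup_center; the job needs the smaller.

How it is judged:
On the way:
1. the orange cup has been lifted up off its hook (at least 16 mm up) (height (world z) of orange_cup_center above 0.125 m), for 0.1 s.
At the end, for the whole second after the job is handed in: The orange cup stands at rest and upright (within 10 degrees) on the coaster's upper face, its centre within 20 mm of the coaster's centre; the coaster lies flat on the work surface; the grey and white cups hang within 20 mm of where they were (horizontal distance between orange_cup_center and coaster_top below 0.02 m and z of orange_cup_center in the frame of coaster_top between 0.029 and 0.041 m and angle between orange_cup_center's own z axis and vertical below 0.17 rad and angle between coaster_top's own z axis and vertical below 0.1 rad and height (world z) of coaster_top below 0.015 m and linear speed of orange_cup below 0.02 m/s and distance of each of grey_cup_center, white_cup_center from where it was at the start of the episode below 0.02 m); the robot touches nothing.
It fails at once if the grey or the white cup is moved by more than 20 mm (distance of any of grey_cup_center, white_cup_center from where it was at the start of the episode above 0.02 m).
It fails at once if the orange cup is dropped (untouched and falling faster than 0.6 m/s, a drop of about 20 mm) (contact force between orange_cup and the fingers below 0.05 N and linear speed of orange_cup above 0.6 m/s).
It also fails if it takes over 46 s, if anything falls off the work surface, if the arm or the gripper's body presses on something with over 40 N, if the wrist force passes 120 N, or if a joint passes its speed limit or range.

## Working session

There is one attempt and no reset: what is moved stays moved. The work goes in short steps, Python scripts to look and compute and a tool call to move; the robot and the scene stay as the last step left them, time stands still between calls to the robot, and variables do not carry over. Pictures are saved under pics/ and viewed, at most 10 in all, crops included, and the job is handed in when it is done.

Besides the shell and the picture viewer there is one more tool, called after "Emit:" by a JSON object that holds its "method" and its "body". step_arm: Moves the arm, as the interface text tells. Its arguments: {"type":"object","properties":{"moves":{"type":"array","items":{"type":"object","properties":{"rx":{"type":"number"},"ry":{"type":"number"},"rz":{"type":"number"},"dx":{"type":"number"},"dy":{"type":"number"},"dz":{"type":"number"},"gripper":{"type":"number"}}}},"grip_force":{"type":"number"}},"required":["moves"]}

```bash
mkdir -p pics
cat > h.py <<'E'
import numpy as np, cv2
from bench import r
def cam(n):
    c=r.camera_info(n); return [np.array(c[k],float) for k in("mtx","D","rvec","tvec")]
def ray(c,uv):
    K,D,rv,t=c; R=cv2.Rodrigues(rv)[0]
    p=cv2.undistortPoints(np.array(uv,float).reshape(-1,1,2),K,D).reshape(-1,2)
    d=np.c_[p,np.ones(len(p))]@R; return -R.T@t.ravel(),d
def plane(c,uv,z):
    o,d=ray(c,uv); return o+d*((z-o[2])/d[:,2])[:,None]
def proj(c,P): return cv2.projectPoints(np.array(P,float).reshape(-1,1,3),c[2],c[3],c[0],c[1])[0].reshape(-1,2)
E
python3 - <<'E'
from h import *
for n in("scene","top","wrist"):
    c=cam(n); cv2.imwrite(f"pics/{n}0.png",r.grab_frame(n))
    print(n,c[0][0,0],ray(c,[[320,240]]))
o=r.get_obs();print(o,r.tcp_to_tips)
E
```

```text
scene 503.3872925261299 (array([ 0.94719003, -0.10511623,  0.75430717]), array([[-0.50677728,  0.08569278, -0.85791918]]))
top 524.1183686641 (array([ 0.38900646, -0.0143663 ,  0.86991948]), array([[ 0.20578815, -0.01938281, -0.97849131]]))
wrist 331.3797325902458 (array([0.08989763, 0.6727124 , 0.37253574]), array([[ 0.26057808, -0.04831779, -0.96437481]]))
{'clock': 0.15, 'joints': array([-1.44508943,  0.47761287,  0.02237112,  1.55617964, -0.01147169,
        1.10928515, -0.08309774]), 'qvel': array([-0.00110063, -0.00110304,  0.00035802, -0.00176315,  0.00016564,
       -0.00102177, -0.00011895]), 'tau': array([ 1.88788224e-03, -5.96930301e+01,  1.60993181e+00, -2.81493849e+01,
        1.26291881e-02,  6.60375750e-03, -2.26391296e-05]), 'tcp_pos': array([0.15631652, 0.65623885, 0.25256662]), 'orientation': array([-3.66405929e-01, -3.12012354e+00,  2.13045890e-03]), 'contact_force': array([-0.37082681, -1.21196175, -1.19944312]), 'moment': array([ 0.04680645, -0.06461964, -0.00730928]), 'gripper_force': 0.0, 'grip_width': 0.08555243979109925} 0.022
```

View pics/scene0.png

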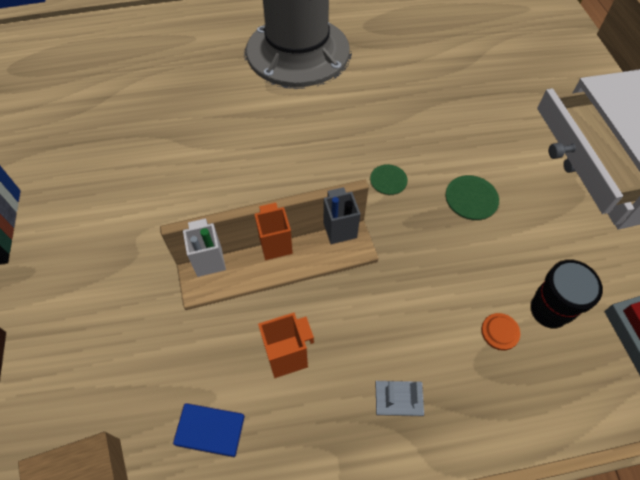

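View pics/top0.png

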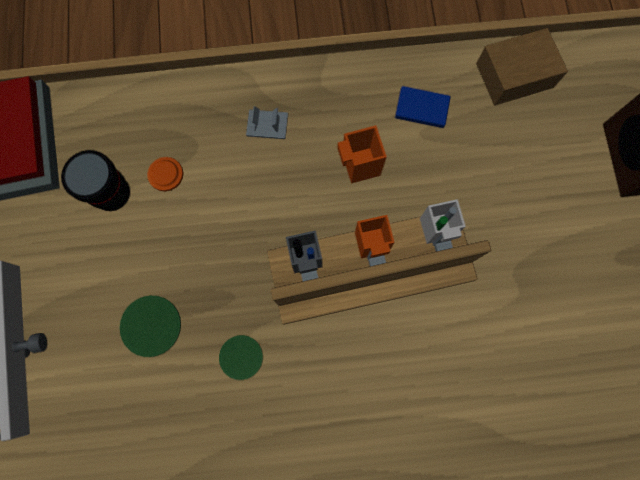

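Scene: the hanging orange cup (~(273,232)) is between white (205,247) and grey (341,216); the larger orange cup stands free at (285,343). The larger coaster is at (472,197). In the top view, the hanging cup is at (375,237) and the large coaster at (150,326).

Run:
```python
from h import *
t=cv2.imread("pics/top0.png"); s=cv2.imread("pics/scene0.png")
C={"top":cam("top"),"scene":cam("scene")}
def mask(im,lo,hi): return cv2.inRange(cv2.cvtColor(im,cv2.COLOR_BGR2HSV),lo,hi)
for n,im,box in(("top",t,(340,200,420,280)),("scene",s,(240,190,310,270))):
    g=mask(im,(45,90,30),(80,255,255))
    cs=[c for c in cv2.findContours(g,0,1)[0] if cv2.contourArea(c)>700]
    for c in cs:
        P=plane(C[n],c.reshape(-1,2),.009)[:,:2].astype(np.float32); print(n,"coaster",cv2.fitEllipse(P))
    m=mask(im,(3,130,40),(16,255,255)); x0,y0,x1,y1=box
    k=np.zeros_like(m);k[y0:y1,x0:x1]=m[y0:y1,x0:x1]
    c=max(cv2.findContours(k,0,1)[0],key=cv2.contourArea)
    a=cv2.approxPolyDP(c,2,True).reshape(-1,2)
    for p,q in zip(a,plane(C[n],a,.144)): print(n,p,q.round(4))
a=cv2.resize(t[200:280,340:420],(400,400),interpolation=2);b=cv2.resize(s[195:265,240:310],(400,400),interpolation=2)
cv2.imwrite("pics/c1.png",np.hstack([a,b]))
```

```text
top coaster ((0.39371541142463684, 0.11637849360704422), (0.06786021590232849, 0.06830302625894547), 164.8447265625)
top coaster ((0.45912331342697144, 0.25943198800086975), (0.09694653004407883, 0.09749136120080948), 172.34689331054688)
top [387 215] [ 0.5675 -0.1281  0.144 ]
top [357 221] [ 0.5635 -0.0843  0.144 ]
top [354 235] [ 0.5436 -0.0775  0.144 ]
top [360 259] [ 0.5084 -0.0816  0.144 ]
top [366 257] [ 0.5103 -0.0904  0.144 ]
top [370 250] [ 0.5196 -0.0973  0.144 ]
top [371 256] [ 0.511  -0.0975  0.144 ]
top [387 254] [ 0.5113 -0.1203  0.144 ]
top [390 251] [ 0.5151 -0.1251  0.144 ]
top [394 238] [ 0.5331 -0.1333  0.144 ]
scene coaster ((0.4601394534111023, 0.26037147641181946), (0.09529780596494675, 0.0964510440826416), 44.71268081665039)
scene coaster ((0.3963492810726166, 0.1169847697019577), (0.06606975197792053, 0.06657043844461441), 80.1484375)
scene [276 202] [ 0.5115 -0.0977  0.144 ]
scene [259 205] [ 0.5128 -0.1231  0.144 ]
scene [259 211] [ 0.5235 -0.1242  0.144 ]
scene [253 215] [ 0.529  -0.1335  0.144 ]
scene [265 260] [ 0.6062 -0.1243  0.144 ]
scene [292 253] [ 0.6012 -0.086   0.144 ]
scene [291 228] [ 0.5602 -0.0819  0.144 ]
scene [286 210] [ 0.5281 -0.085   0.144 ]
scene [283 206] [ 0.5203 -0.0884  0.144 ]
scene [278 207] [ 0.5209 -0.0959  0.144 ]
```

View pics/c1.png

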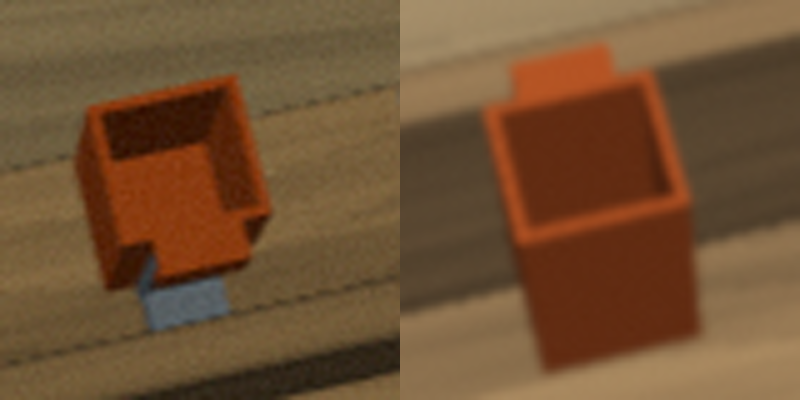

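Left (top view): the rim corners at crop (88,107), (238,77), (270,213) and (120,243). Right (scene view): the rim corners at (523,240), (690,205), (488,108) and (652,72). The hanger is on the -x side.

```bash
cat >> h.py <<'E'
from scipy.spatial.transform import Rotation as Ro
def togo(P,yaw_closing):
    "move (mm, tool axes) and rz (deg) needed: closing line at yaw_closing mod 180, tool straight down"
    o=r.get_obs(); R=Ro.from_rotvec(o["orientation"])
    c=R.apply([0,1,0]); y=np.arctan2(c[1],c[0]); d=(yaw_closing-y+np.pi/2)%np.pi-np.pi/2
    z=R.apply([0,0,1])
    print("t",round(o["clock"],2),"tcp",o["tcp_pos"].round(4),"dworld",((P-o["tcp_pos"])*1e3).round(1),"tool",R.inv().apply(P-o["tcp_pos"]).round(4)*1e3,"rz",round(-np.degrees(d),1),"xaxis",R.apply([1,0,0]).round(3),"yaxis",c.round(3),"z",z.round(3),"w",round(o["grip_width"],4),"F",o["contact_force"].round(1),"j",o["joints"].round(2))
E
python3 - <<'E'
from h import *
T=(np.array([[120,243],[270,213],[238,77],[88,107]])+.5)/5-.5+[340,200]
S=(np.array([[88,108],[252,72],[290,205],[123,240]])+.5)/(400/70)-.5+[240,195]
# order: -x+y,-x-y,+x-y,+x+y (top) ; scene: image left is -y
for n,a in(("top",T),("scene",S)):
    P=plane(cam(n),a,.144)[:,:2]
    if n=="scene": P=P[[1,0,3,2]]
    ctr=P.mean(0); y=(P[0]+P[3]-P[1]-P[2])/2; x=(P[2]+P[3]-P[0]-P[1])/2
    print(n,ctr.round(4),np.linalg.norm(x),np.linalg.norm(y),"yaw",np.degrees(np.arctan2(y[1],y[0]))-90,np.degrees(np.arctan2(x[1],x[0])))
    print(P.round(4).tolist())
togo(np.array([.542,-.105,.25]),np.radians(90+8))
E
```

```text
top [ 0.5453 -0.1084] 0.04049201507207581 0.04374931120328737 yaw 5.2580433690772 5.42447916385406
[[0.5232, -0.0886], [0.5271, -0.1319], [0.5675, -0.1283], [0.5634, -0.0845]]
scene [ 0.5453 -0.1068] 0.041403690191603684 0.04269329718352671 yaw 5.198128721235108 6.247951876413697
[[0.5226, -0.0877], [0.5269, -0.1304], [0.5676, -0.1257], [0.5642, -0.0834]]
t 0.15 tcp [0.1563 0.6562 0.2526] dworld [ 385.7 -761.2   -2.6] tool [-551.5 -651.2    3.5] rz -21.4 xaxis [-0.973  0.232 -0.   ] yaxis [ 0.232  0.973 -0.001] z [-0.    -0.001 -1.   ] w 0.0856 F [-0.4 -1.2 -1.2] j [-1.45  0.48  0.02  1.56 -0.01  1.11 -0.08]
```

Emit:
{"method": "step_arm", "body": {"moves": [{"dx": -41.7,"dy": -26.7},{"dx": -41.7,"dy": -26.7},{"dx": -41.7,"dy": -26.7},{"dx": -41.7,"dy": -26.7},{"dx": -41.7,"dy": -26.7},{"dx": -41.7,"dy": -26.7},{"dx": -41.7,"dy": -26.7},{"dx": -41.7,"dy": -26.7},{"dx": -41.7,"dy": -26.7},{"dx": -41.7,"dy": -26.7},{"rz": -9.4,"gripper": 1},{"rz": -9.4},{}]}}

```text
invalid input at $.moves[0]: expected keys rx, ry, rz, dx, dy, dz, gripper
```

Run:
```python
from h import *
togo(np.array([.5453,-.1076,.25]),np.radians(95.4))
```

```text
t 0.15 tcp [0.1563 0.6562 0.2526] dworld [ 389.  -763.8   -2.6] tool [-555.4 -652.9    3.5] rz -18.8 xaxis [-0.973  0.232 -0.   ] yaxis [ 0.232  0.973 -0.001] z [-0.    -0.001 -1.   ] w 0.0856 F [-0.4 -1.2 -1.2] j [-1.45  0.48  0.02  1.56 -0.01  1.11 -0.08]
```

All keys are required.

Emit:
{"method": "step_arm", "body": {"moves": [{"rx": 0,"ry": 0,"rz": 0,"dx": -41.7,"dy": -26.7,"dz": 0,"gripper": 1},{"rx": 0,"ry": 0,"rz": 0,"dx": -41.7,"dy": -26.7,"dz": 0,"gripper": 1},{"rx": 0,"ry": 0,"rz": 0,"dx": -41.7,"dy": -26.7,"dz": 0,"gripper": 1},{"rx": 0,"ry": 0,"rz": 0,"dx": -41.7,"dy": -26.7,"dz": 0,"gripper": 1},{"rx": 0,"ry": 0,"rz": 0,"dx": -41.7,"dy": -26.7,"dz": 0,"gripper": 1},{"rx": 0,"ry": 0,"rz": 0,"dx": -41.7,"dy": -26.7,"dz": 0,"gripper": 1},{"rx": 0,"ry": 0,"rz": 0,"dx": -41.7,"dy": -26.7,"dz": 0,"gripper": 1},{"rx": 0,"ry": 0,"rz": 0,"dx": -41.7,"dy": -26.7,"dz": 0,"gripper": 1},{"rx": 0,"ry": 0,"rz": 0,"dx": -41.7,"dy": -26.7,"dz": 0,"gripper": 1},{"rx": 0,"ry": 0,"rz": 0,"dx": -41.7,"dy": -26.7,"dz": 0,"gripper": 1},{"rx": 0,"ry": 0,"rz": -9.4,"dx": 0,"dy": 0,"dz": 0,"gripper": 1},{"rx": 0,"ry": 0,"rz": -9.4,"dx": 0,"dy": 0,"dz": 0,"gripper": 1},{"rx": 0,"ry": 0,"rz": 0,"dx": 0,"dy": 0,"dz": 0,"gripper": 1}]}}

```text
clock: 1.78
tcp_pos: [0.5001, 0.3001, 0.2531]
orientation: [0.145, -3.138, 0.0]
contact_force: [-0.4, -0.0, 0.3]
grip_width: 0.0852
gripper_force: 0.0
```

Run:
```python
from h import *
togo(np.array([.5453,-.1076,.25]),np.radians(95.4))
```

```text
t 1.77 tcp [0.5001 0.3001 0.2531] dworld [  45.2 -407.7   -3.1] tool [  -7.3 -410.1    3.1] rz -0.1 xaxis [-0.996 -0.092  0.001] yaxis [-0.092  0.996 -0.   ] z [-0.001 -0.    -1.   ] w 0.0852 F [-0.4 -0.   0.3] j [-0.75  0.33  0.13  1.79 -0.05  1.03  1.06]
```

Emit:
{"method": "step_arm", "body": {"moves": [{"rx": 0,"ry": 0,"rz": 0,"dx": -0.9,"dy": -51.3,"dz": 0,"gripper": 1},{"rx": 0,"ry": 0,"rz": 0,"dx": -0.9,"dy": -51.3,"dz": 0,"gripper": 1},{"rx": 0,"ry": 0,"rz": 0,"dx": -0.9,"dy": -51.3,"dz": 0,"gripper": 1},{"rx": 0,"ry": 0,"rz": 0,"dx": -0.9,"dy": -51.3,"dz": 0,"gripper": 1},{"rx": 0,"ry": 0,"rz": 0,"dx": -0.9,"dy": -51.3,"dz": 0,"gripper": 1},{"rx": 0,"ry": 0,"rz": 0,"dx": -0.9,"dy": -51.3,"dz": 0,"gripper": 1},{"rx": 0,"ry": 0,"rz": 0,"dx": -0.9,"dy": -51.3,"dz": 0,"gripper": 1},{"rx": 0,"ry": 0,"rz": 0,"dx": -0.9,"dy": -51.3,"dz": 0,"gripper": 1},{"rx": 0,"ry": 0,"rz": 0,"dx": 0,"dy": 0,"dz": 0,"gripper": 1},{"rx": 0,"ry": 0,"rz": 0,"dx": 0,"dy": 0,"dz": 0,"gripper": 1}]}}

```text
clock: 3.02
tcp_pos: [0.5459, -0.107, 0.2531]
orientation: [0.145, -3.138, -0.001]
contact_force: [0.8, 0.7, 0.1]
grip_width: 0.0852
gripper_force: 0.0
```

Run:
```python
from h import *
togo(np.array([.5453,-.1076,.25]),np.radians(95.4))
im=r.grab_frame("wrist");c=cam("wrist")
a=np.radians(5.4);X=np.array([np.cos(a),np.sin(a)]);Y=np.array([-X[1],X[0]])
Q=[list(np.array([.5453,-.1076])+sx*.021*X+sy*.022*Y)+[.144] for sx,sy in((-1,-1),(-1,1),(1,1),(1,-1))]
for p in proj(c,Q): cv2.circle(im,tuple(int(v) for v in p.round()),2,(255,255,0),-1)
cv2.imwrite("pics/w1.png",im)
```

```text
t 3.02 tcp [ 0.5459 -0.107   0.2531] dworld [-0.6 -0.6 -3.1] tool [ 0.7 -0.6  3.1] rz -0.1 xaxis [-0.996 -0.092  0.   ] yaxis [-0.092  0.996  0.001] z [-0.     0.001 -1.   ] w 0.0852 F [0.8 0.7 0.1] j [-0.19  0.29  0.33  1.86 -0.11  1.01  1.85]
```

View pics/w1.png

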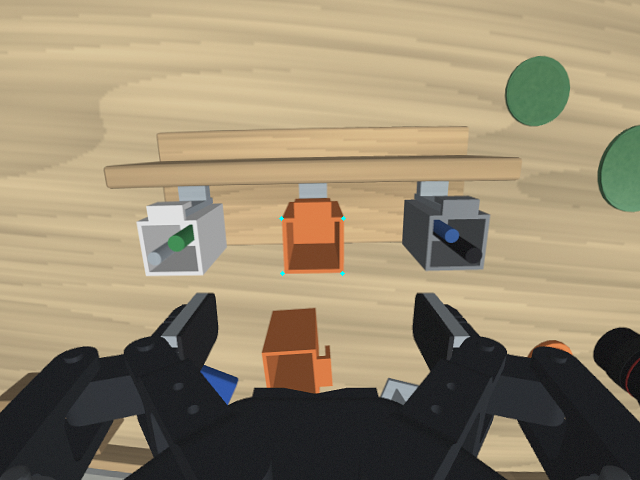

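The predicted rim corners (cyan, (283–343, 218–273)) match the cup rim to about 1 px. Descending and gripping.

Emit:
{"method": "step_arm", "body": {"grip_force": 25, "moves": [{"rx": 0,"ry": 0,"rz": 0,"dx": 0.7,"dy": -0.6,"dz": 30,"gripper": 1},{"rx": 0,"ry": 0,"rz": 0,"dx": 0,"dy": 0,"dz": 30,"gripper": 1},{"rx": 0,"ry": 0,"rz": 0,"dx": 0,"dy": 0,"dz": 30,"gripper": 1},{"rx": 0,"ry": 0,"rz": 0,"dx": 0,"dy": 0,"dz": 25,"gripper": 1},{"rx": 0,"ry": 0,"rz": 0,"dx": 0,"dy": 0,"dz": 13,"gripper": 1},{"rx": 0,"ry": 0,"rz": 0,"dx": 0,"dy": 0,"dz": 0,"gripper": 1},{"rx": 0,"ry": 0,"rz": 0,"dx": 0,"dy": 0,"dz": 0,"gripper": 0.3},{"rx": 0,"ry": 0,"rz": 0,"dx": 0,"dy": 0,"dz": 0,"gripper": 0.15},{"rx": 0,"ry": 0,"rz": 0,"dx": 0,"dy": 0,"dz": 0,"gripper": 0},{"rx": 0,"ry": 0,"rz": 0,"dx": 0,"dy": 0,"dz": 0,"gripper": -0.3},{"rx": 0,"ry": 0,"rz": 0,"dx": 0,"dy": 0,"dz": 0,"gripper": -0.3},{"rx": 0,"ry": 0,"rz": 0,"dx": 0,"dy": 0,"dz": 0,"gripper": -0.3},{"rx": 0,"ry": 0,"rz": 0,"dx": 0,"dy": 0,"dz": 0,"gripper": -0.3}]}}

```text
clock: 4.7
tcp_pos: [0.5459, -0.1084, 0.1262]
orientation: [-0.148, 3.137, 0.0]
contact_force: [-0.5, 0.7, 6.1]
grip_width: 0.0435
gripper_force: 25.0
```

Emit:
{"method": "step_arm", "body": {"moves": [{"rx": 0,"ry": 0,"rz": 0,"dx": 0,"dy": 0,"dz": -5,"gripper": -0.3},{"rx": 0,"ry": 0,"rz": 0,"dx": 0,"dy": 0,"dz": -8,"gripper": -0.3},{"rx": 0,"ry": 0,"rz": 0,"dx": 0,"dy": 0,"dz": -8,"gripper": -0.3},{"rx": 0,"ry": 0,"rz": 0,"dx": 0,"dy": 0,"dz": -8,"gripper": -0.3},{"rx": 0,"ry": 0,"rz": 0,"dx": 0,"dy": 0,"dz": -21,"gripper": -0.3},{"rx": 0,"ry": 0,"rz": 0,"dx": 0,"dy": 0,"dz": -25,"gripper": -0.3},{"rx": 0,"ry": 0,"rz": 0,"dx": 0,"dy": 0,"dz": -25,"gripper": -0.3},{"rx": 0,"ry": 0,"rz": 0,"dx": 0,"dy": 0,"dz": -20,"gripper": -0.3},{"rx": 0,"ry": 0,"rz": 0,"dx": 0,"dy": 0,"dz": -10,"gripper": -0.3},{"rx": 0,"ry": 0,"rz": 0,"dx": 0,"dy": 0,"dz": 0,"gripper": -0.3}]}}

```text
clock: 5.95
tcp_pos: [0.5451, -0.1084, 0.2556]
orientation: [-0.148, 3.138, 0.0]
contact_force: [0.4, 0.7, -2.0]
grip_width: 0.0436
gripper_force: 26.4
```

Run:
```python
from h import *
togo(np.array([.4596,.2599,.25]),np.radians(95.4))
cv2.imwrite("pics/s2.png",r.grab_frame("scene"))
```

```text
t 5.95 tcp [ 0.5451 -0.1084  0.2556] dworld [-85.5 368.3  -5.6] tool [ 50.5 374.7   5.6] rz -0.0 xaxis [-0.996 -0.094 -0.   ] yaxis [-0.094  0.996  0.   ] z [ 0.  0. -1.] w 0.0436 F [ 0.4  0.7 -2. ] j [-0.19  0.28  0.33  1.86 -0.11  1.01  1.85]
```

View pics/s2.png

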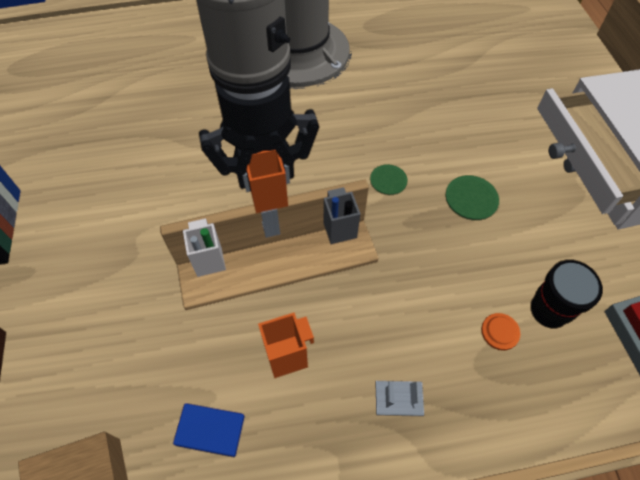

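The cup is off the hook and held upright (rim at (267,160)); the grey and white cups still hang in place. Moving over the coaster.

Emit:
{"method": "step_arm", "body": {"moves": [{"rx": 0,"ry": 0,"rz": 0,"dx": 3.5,"dy": 25.7,"dz": 0,"gripper": -0.3},{"rx": 0,"ry": 0,"rz": 0,"dx": 6,"dy": 45,"dz": 0,"gripper": -0.3},{"rx": 0,"ry": 0,"rz": 0,"dx": 6,"dy": 45,"dz": 0,"gripper": -0.3},{"rx": 0,"ry": 0,"rz": 0,"dx": 6,"dy": 45,"dz": 0,"gripper": -0.3},{"rx": 0,"ry": 0,"rz": 0,"dx": 6,"dy": 45,"dz": 0,"gripper": -0.3},{"rx": 0,"ry": 0,"rz": 0,"dx": 6,"dy": 45,"dz": 0,"gripper": -0.3},{"rx": 0,"ry": 0,"rz": 0,"dx": 6,"dy": 45,"dz": 0,"gripper": -0.3},{"rx": 0,"ry": 0,"rz": 0,"dx": 6,"dy": 45,"dz": 0,"gripper": -0.3},{"rx": 0,"ry": 0,"rz": 0,"dx": 5,"dy": 34,"dz": 0,"gripper": -0.3},{"rx": 0,"ry": 0,"rz": 0,"dx": 0,"dy": 0,"dz": 20,"gripper": -0.3},{"rx": 0,"ry": 0,"rz": 0,"dx": 0,"dy": 0,"dz": 35,"gripper": -0.3},{"rx": 0,"ry": 0,"rz": 0,"dx": 0,"dy": 0,"dz": 40,"gripper": -0.3},{"rx": 0,"ry": 0,"rz": 0,"dx": 0,"dy": 0,"dz": 40,"gripper": -0.3},{"rx": 0,"ry": 0,"rz": 0,"dx": 0,"dy": 0,"dz": 30,"gripper": -0.3},{"rx": 0,"ry": 0,"rz": 0,"dx": 0,"dy": 0,"dz": 10,"gripper": -0.3},{"rx": 0,"ry": 0,"rz": 0,"dx": 0,"dy": 0,"dz": 0,"gripper": -0.3},{"rx": 0,"ry": 0,"rz": 0,"dx": 0,"dy": 0,"dz": 0,"gripper": -0.3}]}}

```text
clock: 8.12
tcp_pos: [0.4605, 0.2604, 0.0813]
orientation: [-0.148, 3.137, 0.002]
contact_force: [0.6, 0.5, -1.0]
grip_width: 0.0436
gripper_force: 26.4
```

Run:
```python
from h import *
togo(np.array([.4596,.2599,.0612]),np.radians(95.4))
a=r.grab_frame("scene")[120:270,390:550]; b=r.grab_frame("top")[230:380,70:230]
cv2.imwrite("pics/p3.png",np.hstack([cv2.resize(x,(400,375),interpolation=2) for x in(a,b)]))
```

```text
t 8.12 tcp [0.4605 0.2604 0.0813] dworld [ -0.9  -0.5 -20.1] tool [ 1.  -0.5 20.1] rz -0.0 xaxis [-0.996 -0.094 -0.002] yaxis [-0.094  0.996  0.001] z [ 0.001  0.001 -1.   ] w 0.0436 F [ 0.6  0.5 -1. ] j [-0.7   0.48  0.08  2.04 -0.07  0.62  1.09]
```

View pics/p3.png

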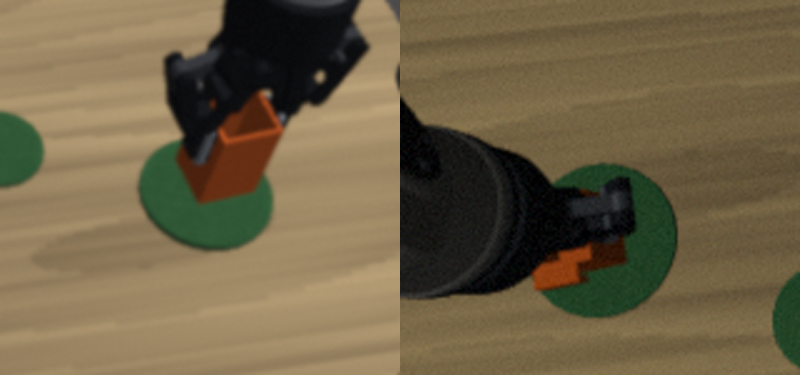

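The cup hangs upright over the coaster (scene crop: coaster centre about (207,193), cup bottom about (225,195), still ~20 mm above). Lowering slowly.

Emit:
{"method": "step_arm", "body": {"moves": [{"rx": 0,"ry": 0,"rz": 0,"dx": 1,"dy": -0.5,"dz": 6,"gripper": -0.3},{"rx": 0,"ry": 0,"rz": 0,"dx": 0,"dy": 0,"dz": 5,"gripper": -0.3},{"rx": 0,"ry": 0,"rz": 0,"dx": 0,"dy": 0,"dz": 3,"gripper": -0.3},{"rx": 0,"ry": 0,"rz": 0,"dx": 0,"dy": 0,"dz": 3,"gripper": -0.3},{"rx": 0,"ry": 0,"rz": 0,"dx": 0,"dy": 0,"dz": 1,"gripper": -0.3},{"rx": 0,"ry": 0,"rz": 0,"dx": 0,"dy": 0,"dz": 1,"gripper": -0.3},{"rx": 0,"ry": 0,"rz": 0,"dx": 0,"dy": 0,"dz": 0,"gripper": -0.3},{"rx": 0,"ry": 0,"rz": 0,"dx": 0,"dy": 0,"dz": 0,"gripper": -0.3}]}}

```text
clock: 9.22
tcp_pos: [0.4588, 0.2594, 0.0618]
orientation: [0.148, -3.138, -0.0]
contact_force: [-2.1, -1.2, 5.6]
grip_width: 0.0438
gripper_force: 27.0
```

Emit:
{"method": "step_arm", "body": {"moves": [{"rx": 0,"ry": 0,"rz": 0,"dx": 0,"dy": 0,"dz": 0.5,"gripper": -0.3},{"rx": 0,"ry": 0,"rz": 0,"dx": 0,"dy": 0,"dz": 0,"gripper": -0.3},{"rx": 0,"ry": 0,"rz": 0,"dx": 0,"dy": 0,"dz": 0,"gripper": -0.3}]}}

```text
clock: 9.6
tcp_pos: [0.4588, 0.2594, 0.0618]
orientation: [0.148, -3.138, -0.0]
contact_force: [-3.5, -1.5, 11.3]
grip_width: 0.0434
gripper_force: 27.8
```

Contact is confirmed: force is up and z is unchanged. Opening, then retreating straight up.

Emit:
{"method": "step_arm", "body": {"moves": [{"rx": 0,"ry": 0,"rz": 0,"dx": 0,"dy": 0,"dz": -0.5,"gripper": -0.3},{"rx": 0,"ry": 0,"rz": 0,"dx": 0,"dy": 0,"dz": 0,"gripper": 0.15},{"rx": 0,"ry": 0,"rz": 0,"dx": 0,"dy": 0,"dz": 0,"gripper": 0.3},{"rx": 0,"ry": 0,"rz": 0,"dx": 0,"dy": 0,"dz": 0,"gripper": 0.6},{"rx": 0,"ry": 0,"rz": 0,"dx": 0,"dy": 0,"dz": 0,"gripper": 0.9},{"rx": 0,"ry": 0,"rz": 0,"dx": 0,"dy": 0,"dz": 0,"gripper": 0.9},{"rx": 0,"ry": 0,"rz": 0,"dx": 0,"dy": 0,"dz": 0,"gripper": 0.9},{"rx": 0,"ry": 0,"rz": 0,"dx": 0,"dy": 0,"dz": -10,"gripper": 0.9},{"rx": 0,"ry": 0,"rz": 0,"dx": 0,"dy": 0,"dz": -25,"gripper": 0.9},{"rx": 0,"ry": 0,"rz": 0,"dx": 0,"dy": 0,"dz": -40,"gripper": 0.9},{"rx": 0,"ry": 0,"rz": 0,"dx": 0,"dy": 0,"dz": -50,"gripper": 0.9},{"rx": 0,"ry": 0,"rz": 0,"dx": 0,"dy": 0,"dz": -50,"gripper": 0.9},{"rx": 0,"ry": 0,"rz": 0,"dx": 0,"dy": 0,"dz": 0,"gripper": 0.9},{"rx": 0,"ry": 0,"rz": 0,"dx": 0,"dy": 0,"dz": 0,"gripper": 0.9}]}}

```text
clock: 11.35
tcp_pos: [0.4585, 0.2592, 0.2364]
orientation: [-0.148, 3.138, 0.0]
contact_force: [-0.2, 0.9, -0.6]
grip_width: 0.0811
gripper_force: 0.0
```

Run:
```python
from h import *
im=r.grab_frame("scene"); cv2.imwrite("pics/f.png",im); o=r.get_obs(); print(o["clock"],o["tcp_pos"],o["contact_force"],o["grip_width"])
g=cv2.inRange(cv2.cvtColor(im,cv2.COLOR_BGR2HSV),(45,90,30),(80,255,255))
for c in cv2.findContours(g,0,1)[0]:
    if cv2.contourArea(c)>700: h=cv2.convexHull(c); print(cv2.minEnclosingCircle(plane(cam("scene"),h.reshape(-1,2),.009)[:,:2].astype(np.float32)))
```

```text
11.4 [0.45814053 0.25900032 0.23557954] [0.40383578 0.12572224 0.17688259] 0.08121234767480968
((0.460655152797699, 0.2601069509983063), 0.04917443171143532)
((0.39608103036880493, 0.11683353781700134), 0.03436990827322006)
```

View pics/f.png

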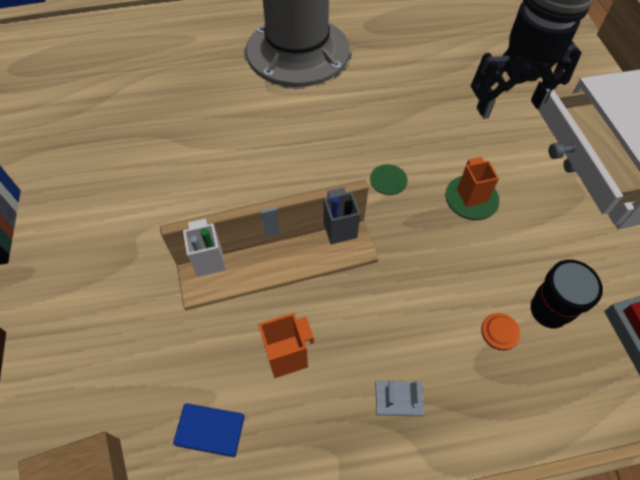

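The cup stands upright in the middle of the coaster at (475,190), the gripper is clear, and the grey and white cups haven't moved.

```bash
python3 -c "
from bench import r
print(r.hand_in())"
```

```text
the job is handed in; nothing more can be done
None
```

The orange cup is off its hook and standing upright in the middle of the large glass coaster, with the grey and white cups still hanging where they were; I handed the job in after about 11 s of robot time, and no verdict was returned.

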